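Clip a violin neck into the carving cradle and bring the magnifier over its scroll

ROBOT

A 6-joint arm with a two-finger parallel gripper is mounted at the origin on the work surface. World frame = base frame: x ahead of the robot, y to its left, z up, the work surface at z = 0. Lengths are in mm, angles in rad, forces in N, time in s.
With the tool pointing down it reaches from about 425 to 925 mm from the base axis. Payload 12.5 kg.
Tool frame: the origin (TCP) lies at the very end of the fingers, on their centre line; the grasp point (between the pads) lies 19 mm behind it; z points along the fingers, y is the line along which they close (so a half turn about z gives the same grasp; the last joint's range is limited). The gripper opens to 85 mm and grips with 20 to 120 N. Pads are 22 mm wide; open, the fingers measure 114 mm over their backs; the gripper's body (76 mm by 85 mm) begins 54 mm behind the grasp point. The pads swing forward as they close: fully open they stand 13 mm farther back than shut.
Start: joints at [-1.231, 0.491, 1.559, -0, 1.092, -0.106], TCP at [269.511, -563.923, 231.327] pointing down, gripper open.
Joint ranges: [-3.1, 3.1], [-0.84, 2.19], [0.05, 2.79], [-1.13, 4.28], [0.06, 2.93], [-2.69, 2.69]. Speed limits (rad/s): [2.22, 2.22, 2.79, 3.14, 3.14, 3.14].

INTERFACE

Orientations are given as a unit quaternion [w, x, y, z].
In Python, from station import robot, monitor, viewer gives the robot as it stands. Calls block until the motion is done:
- robot.move_ptp(position, orientation): joint-space move of the TCP to a pose.
- robot.move_straight(position, ori=None, rate=150): straight line of the TCP; ori=None keeps the orientation; rate is the mean speed in mm/s.
- robot.move_j(angles): joint-space move.
- robot.let_go() and robot.grab(strength=None): open the fingers fully, or close them until they stop; strength is the grip in N (None keeps the last).
- robot.wait(seconds).
- robot.solve_ik(position, orientation): joint angles nearest the present ones, or None.
- monitor.sense(): the state.
- viewer.snapshot(name): name is "side" or "top" or "wrist"; returns a dict with "pixels" (480x640x3 uint8, red, green, blue), "K" (3x3 intrinsics, pixels), "rvec" (rotation vector, rad) and "tvec" (3), from world to camera coordinates, as OpenCV has them. Camera axes: x right, y down, z forward; pixel columns grow to the right and rows downward; lengths in mm; the calibration is good to about 2 mm. A picture is of the moment at which its call begins. There is no depth.
A pose or a line that the arm cannot do raises robot.IKError and nothing moves.
- robot.close_job(): hands the job in; it is judged then, once.
The state is a dict: "t": time; "joint_pos": joint angles; "qvel": joint speeds; "joint_torque": joint torques, N m; "position": TCP position; "orientation": TCP orientation; "force": force on the tool from outside, world axes, zero at the start; "torque": the same for the moment, N m; "width": opening from 0.0 (shut) to 1.0 (fully open); "gripper_force": force on a finger pad.
Only numpy, scipy, OpenCV 4.12 (cv2) and the standard library are available. Lean on these libraries where they do the work, as an engineer would, in place of code of your own. Each camera call takes 0.05 s, during which the arm holds its last target. There are 200 camera calls.

TASK

Set up the violin neck for carving its scroll: lay it flat side down in the two leaning forks of the carving cradle, with the scroll out beyond the sprung steel jaw, and press it fully home until the jaw has closed over it. Then swing the magnifier lamp round (it has an upright grip for the hand) until its lens is centred above the scroll, and leave it standing there. Do not disturb the other tools on the bench.

Things in the scene. Friction and masses are not known exactly. Their poses are not given: they have to be found in the camera images.
- neck: Violin neck, bare maple, 200 mm, about 110 g, on its flat face. Origin: centre of the flat underside of the shaft; x along it to the scroll, z out of the rounded back (up as it lies). Shaft (grip here, across y): x -54 to 54 mm, 24 wide, 21 high, sides upright for the lowest 12 mm. Heel block x -54 to -74, 31 wide, 40 high. Beyond x 54 pegbox and scroll rise to 37.
- scroll (a point): Centre of the neck's scroll, a coil 30 mm across, at (111, 0, 22) mm in the neck's frame; axes as the neck's.
- cradle: Carving cradle, a fixed wooden stand with two leaning forks on posts. Origin on the bench under the middle of its 170 x 120 x 20 mm base; x along the neck it holds, towards the scroll end, y away from the robot, z up. The forks lean 30 degrees from upright towards its -y side.
- seat (a point): Where the neck's origin must come, 90 mm above the bench; when the neck is home its frame coincides with this one. x to the scroll end, z the way the forks open (30 degrees off vertical), y to the far, upper side. Forks, 14 mm wide in x, stand at x -40 and +40: floor at z 0, channel 28 mm wide, prongs 33 high, flared above z 22 to 40 mm. 66 mm is free between the forks, and 40 mm below z 0.
- jaw (a joint): Opening of the sprung steel jaw (rad, 0 shut), the +y prong of the fork at x +40 in the seat's frame. Bent strip hinged at y 19, z -28 mm: its nose is 6 mm from the channel's middle at z 20; the lead-in above flares to y 17, z 39. A neck pressed down along -z spreads it to about 0.12 with 10 to 16 N; it springs back over the rounded back to under 0.03 when the neck is home.
- elbow (a point): Upright swivel axis of the elbow where the lamp's two arms meet, 226 mm above the bench; x points along the second arm to the lens, z up.
- arm2 (a joint): Elbow of the lamp (rad), range -2.1 to 0.45: value + 2.275 is the angle, counter-clockwise from above, by which the second arm turns off the first (0 = straight on). Stiff, 0.7 N m; stays. First arm: 250 mm from elbow to shoulder, swivels as stiffly (0.9 N m) on a fixed column, foot 156 mm wide. Elbow axis to lens centre: 250 mm.
- lens (a point): Centre of the round lens (104 mm across) in a white ring 128 mm across, level, fixed to the second arm. Lens at 225 mm, ring 212 to 238 mm above the bench: it passes well above the cradle. Axes as the elbow's.
- grip (a point): Middle of the lamp's black upright grip, a round post 18 mm thick at the edge of the lens ring, top 286 mm above the bench; this point at 258, the ring beside it up to 238. Its axis is 92 mm from the lens centre, 45 degrees clockwise from above of the line elbow to lens: (65, -65) mm from the lens in the elbow's axes.
- gouge: Bystander: a gouge lying on the bench, 190 mm long, turned wooden handle 27 mm thick and a narrow steel blade; origin under its middle, x along it to the blade.
- carver: Bystander: a round carver's mallet lying down: head 60 mm thick and 78 mm long, handle 110 mm; origin on the bench where handle and head meet, x from handle to head.
- plane: Bystander: a black block plane 125 x 44 mm, about 45 mm high; origin under its middle.
- varnish: Bystander: an amber glass jar 60 mm wide and 85 mm high with a dark lid; origin under its middle.
- rule: Bystander: a flat steel rule 200 x 28 x 4 mm lying on the bench; origin under its middle, x along it.
- spool_clamp: Bystander: a spool clamp standing on end: wooden discs 24 mm wide on a brass-topped screw, 94 mm high; origin under its middle.
Mind the look-alikes: they are no part of the job. What is shaped like the neck but orange is not meant. What is shaped like the cradle but pink is not meant.

How it is judged:
By the outcome, as a careful person would: the job done as asked, in the order asked, and still so for the second after the job is handed in, with the robot touching nothing.
It also fails if it takes over 59 s, if anything falls off the work surface, if the arm or the gripper's body presses on something with over 40 N, if the wrist force passes 120 N, or if a joint passes its speed limit or range.

## Working session

There is one attempt and no reset: what is moved stays moved. The work goes in short steps, each a Python script; the robot and the scene stay as the last script left them, time stands still between calls to the robot, and variables do not carry over. Pictures are saved under pics/ and viewed, at most 10 in all, crops included, and the job is handed in when it is done.

```bash
mkdir -p pics; ls; cat > h.py <<'E'
import numpy as np, cv2
from station import robot, monitor, viewer
def snap(n,f=None):
    s=viewer.snapshot(n)
    if f: cv2.imwrite('pics/'+f,s['pixels'][...,::-1]); np.savez('pics/'+f+'.npz',**s)
    return s
def load(f): return dict(np.load('pics/'+f+'.npz'))
def cam(s):
    R=cv2.Rodrigues(np.array(s['rvec'],float))[0]; t=np.array(s['tvec'],float).ravel()
    return R,t,np.array(s['K'],float)
def ray(s,uv):
    R,t,K=cam(s); d=R.T@np.linalg.solve(K,[uv[0],uv[1],1.]); return -R.T@t,d/np.linalg.norm(d)
def onz(s,uv,z):
    o,d=ray(s,uv); return o+d*(z-o[2])/d[2]
def tri(s1,p1,s2,p2):
    o1,d1=ray(s1,p1);o2,d2=ray(s2,p2)
    a=np.linalg.lstsq(np.c_[d1,-d2],o2-o1,rcond=None)[0]
    A=o1+a[0]*d1;B=o2+a[1]*d2; return (A+B)/2,np.linalg.norm(A-B)
def proj(s,P):
    return cv2.projectPoints(np.atleast_2d(np.array(P,float)),np.array(s['rvec'],float),np.array(s['tvec'],float),np.array(s['K'],float),None)[0][:,0]
E
python3 - <<'E'
from h import *
for n in('top','side'):
    s=snap(n,n+'1.png'); o,d=ray(s,(320,240)); print(n,o.round(),d.round(3),s['K'][0][0])
print(monitor.sense())
E
```

```text
pics
top [ 362.  -46. 1511.] [ 0.117  0.027 -0.993] 455.1718514549571
side [  89. 1078. 1256.] [ 0.279 -0.678 -0.68 ] 559.5498531278222
{'t': 0.1, 'joint_pos': array([-1.23058601e+00,  4.91502140e-01,  1.55939550e+00,  1.02395869e-05,
        1.09168530e+00, -1.05637863e-01]), 'qvel': array([ 2.01818127e-04, -1.87715173e-03, -2.25139486e-03, -1.06862288e-04,
       -1.21252498e-03,  7.24219166e-05]), 'joint_torque': array([ 1.90944207e-03, -6.19446802e+01, -2.62027502e+01, -1.11078696e-04,
        2.88122159e-03, -4.16076816e-06]), 'position': array([ 269.44951537, -563.7153712 ,  230.78198904]), 'orientation': array([-4.92269978e-04,  9.75255558e-01,  2.21079964e-01, -5.34291115e-05]), 'force': array([-0.29781712, -0.33199851,  0.15144213]), 'torque': array([ 0.01211013, -0.00688985,  0.01347736]), 'gripper_force': 0.0, 'width': 1.003291131635372}
```

View pics/top1.png

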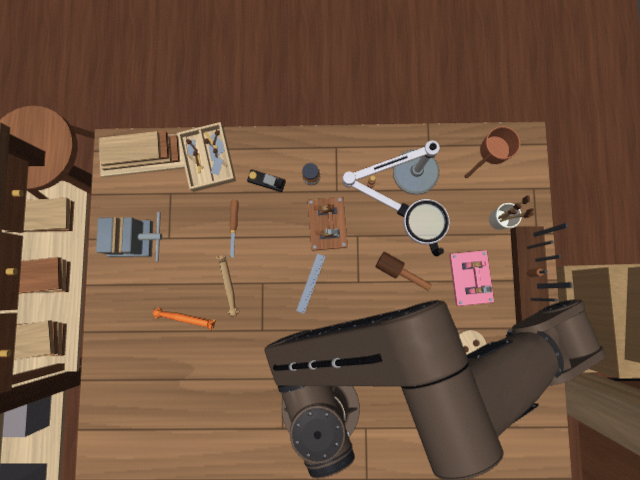

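View pics/side1.png

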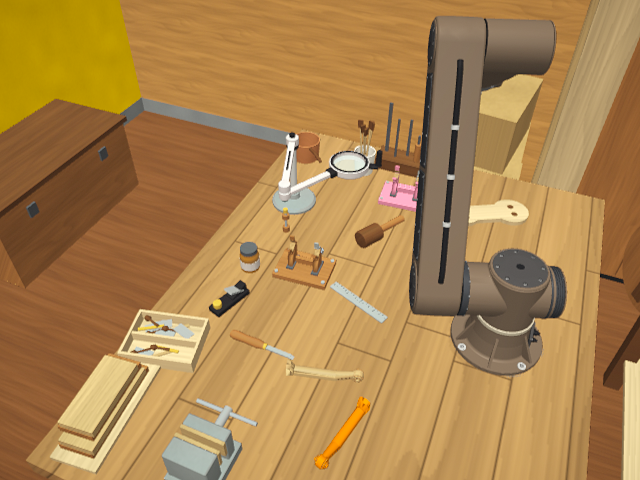

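The top view shows the bare-maple neck candidate at (228,285), the orange look-alike at (185,318), the brown cradle at (327,223) and the pink look-alike at (472,277). The lamp has its column at (432,148), elbow at (349,179), lens at (427,221) and grip at (437,250). Maple neck and brown cradle fit the description; I'll confirm with one enlarged crop.

```bash
python3 - <<'E'
from h import *
t=cv2.imread('pics/top1.png');s=cv2.imread('pics/side1.png')
c=lambda i,x,y,w,h:cv2.resize(i[y:y+h,x:x+w],(400,300),interpolation=cv2.INTER_CUBIC)
cv2.imwrite('pics/c1.png',np.vstack([np.hstack([c(t,287,190,80,60),c(t,185,252,92,69)]),np.hstack([c(s,260,226,88,66),c(s,276,345,100,75)])]))
T=load('top1.png');S=load('side1.png')
for n,i,D in(('top',t,T),('side',s,S)):
    hsv=cv2.cvtColor(i,cv2.COLOR_BGR2HSV)
    for z in(0,):
        pass
for p in [(310,198),(344,197),(310,250),(347,247),(325,210),(328,234),(222,258),(234,313)]: print(p,onz(T,p,20).round())
print('elbow',onz(T,(349,179),226).round(),'lens',onz(T,(427,221),225).round(),'col',onz(T,(432,148),240).round(),'grip',onz(T,(437,250),270).round())
E
```

```text
(310, 198) [678.  27.  20.]
(344, 197) [680. -87.  20.]
(310, 250) [504.  28.  20.]
(347, 247) [513. -94.  20.]
(325, 210) [637. -23.  20.]
(328, 234) [557. -32.  20.]
(222, 258) [481. 318.  20.]
(234, 313) [302. 276.  20.]
elbow [689. -96. 226.] lens [ 563. -316.  225.] col [ 773. -336.  240.] grip [ 476. -331.  270.]
```

View pics/c1.png

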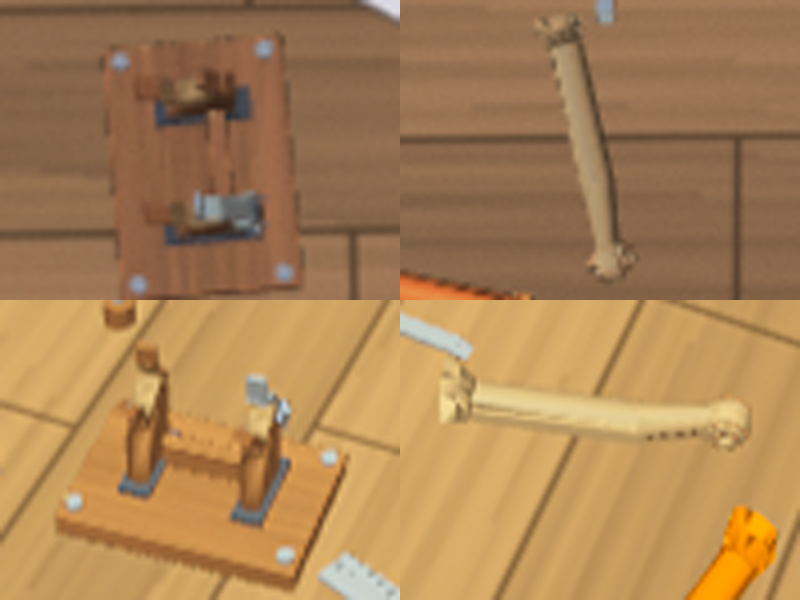

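The crop confirms both. The maple neck has its heel at the far end (222,258) and its scroll near the robot (234,313). The brown cradle has the steel jaw on the near fork, right-hand side, about (329,234), so its x points toward the robot and its forks lean to +y. Next are close looks with the wrist camera from above and along the channel.

```bash
cat >> h.py <<'E'
from scipy.spatial.transform import Rotation as Ro
def q(x,z):
    """tool quaternion from tool x and tool z"""
    z=np.array(z,float)/np.linalg.norm(z);x=np.array(x,float);x=x-z*(x@z);x/=np.linalg.norm(x)
    a=Ro.from_matrix(np.c_[x,np.cross(z,x),z]).as_quat(); return a[[3,0,1,2]]
E
python3 - <<'E'
from h import *
p=monitor.sense()['position'];robot.move_straight([p[0],p[1],400],rate=300)
qd=q([1,0,0],[0,0,-1]); 
for x in(1,-1):print(robot.solve_ik([590,-30,400],q([x,0,0],[0,0,-1])), robot.solve_ik([590,120,350],q([x,0,0],[0,-.5,-.866])))
robot.move_ptp([560,-30,380],qd); s=snap('wrist','w1.png'); o,d=ray(s,(320,240));print(o,d,s['K'][0][0])
robot.move_ptp([560,90,300],q([1,0,0],[0,-.5,-.866])); s=snap('wrist','w2.png'); o,d=ray(s,(320,240));print(o,d)
robot.move_ptp([400,300,330],q([.97,.23,0],[0,0,-1])); s=snap('wrist','w3.png'); o,d=ray(s,(320,240));print(o,d)
s=monitor.sense();print(s['t'],s['position'],s['joint_pos'].round(2))
a,b,c=[cv2.imread(f'pics/w{i}.png') for i in(1,2,3)]
r=lambda i:cv2.resize(i,(400,300),interpolation=cv2.INTER_AREA)
cv2.imwrite('pics/c2.png',np.vstack([np.hstack([r(a),r(b)]),np.hstack([r(c),0*r(c)])]))
E
```

```text
[-1.62587161e-01  3.21904799e-01  1.38422598e+00 -4.44089210e-16
  1.43546187e+00  1.40820917e+00] [ 0.29416789  0.44643832  1.4042963  -0.50172717  1.47068275  1.9620882 ]
[-1.62587161e-01  3.21904799e-01  1.38422598e+00 -4.44089210e-16
  1.43546187e+00 -1.73338349e+00] [ 0.29416789  0.44643832  1.4042963  -0.50172717  1.47068275 -1.17950445]
[633.69953786 -30.10731675 520.84685809] [-0.30804543  0.01380826 -0.95127144] 406.8503012289234
[633.75738836 162.45624455 421.46451371] [-0.30864067 -0.46388162 -0.83039435]
[472.46476034 316.63906808 470.97993636] [-0.30231458 -0.05818151 -0.95143093]
4.8 [400.90779527 299.18428114 329.76583974] [ 0.51  0.22  1.71 -0.    1.21  1.85]
```

View pics/c2.png

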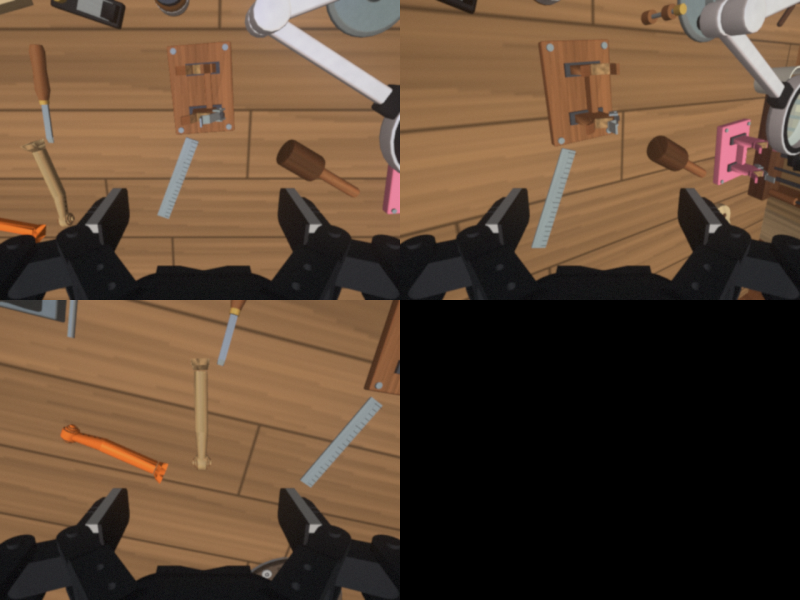

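The wrist pictures (half scale) show the cradle at (200,88) in the first view and (580,90) in the second. The neck is at (201,413) in the third, heel up at (200,362) and scroll down at (202,463). I'll extract the positions at full resolution and enlarge the forks.

```bash
python3 - <<'E'
from h import *
a,b,c=[cv2.imread(f'pics/w{i}.png') for i in(1,2,3)];W=[load(f'w{i}.png') for i in(1,2,3)]
cv2.imwrite('pics/c3.png',np.hstack([cv2.resize(a[60:228,260:384],(400,542),interpolation=cv2.INTER_CUBIC),cv2.resize(b[56:240,216:352],(400,542),interpolation=cv2.INTER_CUBIC)]))
# neck
h=cv2.cvtColor(c,cv2.COLOR_BGR2HSV)
roi=c[80:290,290:350]; print('hsv shaft',h[180,322],'wood',h[180,360])
m=((h[...,2]>120)&(h[...,1]>60)&(h[...,1]<140)&(h[...,0]>12)&(h[...,0]<28)).astype(np.uint8)
n,l,st,ce=cv2.connectedComponentsWithStats(m)
for k in range(1,n):
    if st[k,4]>300: print(st[k],ce[k])
# screws: bluish pixels in cradle rois
for i,(im,(x0,y0,x1,y1)) in enumerate([(a,(262,60,384,226)),(b,(216,56,352,240))]):
    r=im[y0:y1,x0:x1].astype(int); mm=((r[...,0]-r[...,2]>-5)&(r[...,0]>110)).astype(np.uint8)
    n,l,st,ce=cv2.connectedComponentsWithStats(mm)
    for k in range(1,n):
        if st[k,4]>8: p=ce[k]+[x0,y0]; print(i+1,st[k,4],p.round(1),onz(W[i],p,21).round(1))
E
```

```text
hsv shaft [ 18 102 172] wood [ 14 127 156]
[     0      0    640    310 121768] [279.32901912 144.25977268]
[ 225    0  156   37 2765] [319.08245931  11.97576854]
[  377     0   249    96 16073] [512.91432838  35.83612269]
[  384   203   256   162 24042] [521.55556942 283.75047833]
[    0   234   462   186 40792] [226.56638557 330.01546872]
[   0  343  106   46 2756] [ 42.9107402 365.2775762]
[ 520  346  120   41 1866] [577.96516613 366.86227224]
[ 185  381  210   66 5990] [262.44490818 411.99298831]
[ 69 461  42  19 574] [ 90.67595819 471.8554007 ]
[547 461  35  19 490] [561.8        471.69795918]
1 60 [359.5  75. ] [671.2 -69.4  21. ]
1 58 [276.5  81.8] [664.   26.4  21. ]
1 31 [347.3 177.2] [553.2 -57.   21. ]
1 145 [329.7 190.8] [536.3 -35.3  21. ]
1 39 [321.  195.6] [530.1 -24.4  21. ]
1 41 [365.6 202.1] [521.8 -80.3  21. ]
1 46 [289.5 207.9] [514.5  15.4  21. ]
1 55 [302.8 223.6] [493.8  -1.   21. ]
2 55 [326.4  72.3] [671.  -69.7  21. ]
2 81 [239.5  75.6] [664.1  26.2  21. ]
2 52 [342.  182.5] [551. -91.  21.]
2 26 [342.5 194.5] [536.6 -91.9  21. ]
2 35 [345.4 204.9] [523.5 -96.3  21. ]
2 17 [332.9 209. ] [520.5 -78.8  21. ]
2 55 [257.6 224.7] [514.6  15.4  21. ]
2 11 [262.1 238.7] [498.1  11.1  21. ]
```

View pics/c3.png

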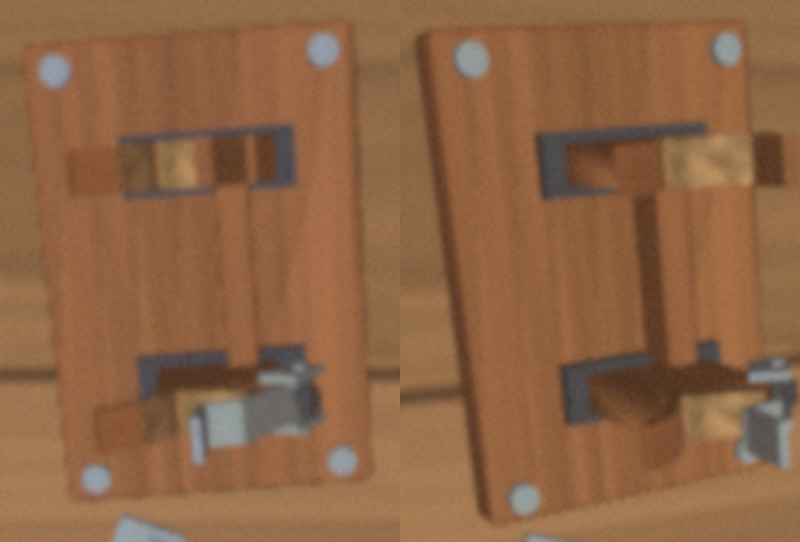

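In the enlarged view along the channel, the pale floor of each fork is seen square-on. The far one is centred at about (307,160) in the crop and the near one at about (327,415) with the jaw to its right, giving wrist pixels (320.4,110.3) and (327.2,196.9).

```bash
python3 - <<'E'
from h import *
W=[load(f'w{i}.png') for i in(1,2,3)]
c0=np.array([592.8,-27.,0]);xc=np.array([-.9975,-.071,0]);xc/=np.linalg.norm(xc);yc=np.cross([0,0,1],xc)
for n,p in(('far',(320.4,110.3)),('near',(327.2,196.9))):
    P=onz(W[1],p,90)-c0; print(n,'cradle frame',(P@xc).round(1),(P@yc).round(1))
# floor edges of both forks
for p in [(216+262/2.94,110.3),(216+352/2.94,110.3),(216+282/2.94,196.9)]:
    P=onz(W[1],p,90)-c0; print('edge',(P@xc).round(1),(P@yc).round(1))
c=cv2.imread('pics/w3.png');h=cv2.cvtColor(cv2.GaussianBlur(c,(3,3),0),cv2.COLOR_BGR2HSV)
m=np.zeros(c.shape[:2],np.uint8);R=(slice(80,295),slice(290,355))
f=(h[...,0].astype(float)*6-h[...,1]*1.0+h[...,2]*.5)[R]
f8=cv2.normalize(f,None,0,255,cv2.NORM_MINMAX).astype(np.uint8);th,b=cv2.threshold(f8,0,1,cv2.THRESH_OTSU)
b=cv2.morphologyEx(b,cv2.MORPH_OPEN,np.ones((3,3)))
n,l,st,ce=cv2.connectedComponentsWithStats(b);k=1+np.argmax(st[1:,4]);M=l==k;print(st[k],ce[k])
for r in range(0,215,8):
    x=np.where(M[r])[0]
    if len(x): print(r+80,x.min()+290,x.max()+290,end=' | ')
ys=np.where(M.any(1))[0]+80;print(ys.min(),ys.max())
rows=[r for r in range(130,230)]; mid=[];
for r in rows:
    x=np.where(M[r-80])[0]+290
    if len(x): mid.append((x.mean()+0.0,r))
mid=np.array(mid);k=np.polyfit(mid[:,1],mid[:,0],1)
A=onz(W[2],(np.polyval(k,135),135),10);B=onz(W[2],(np.polyval(k,225),225),10);xn=(B-A)/np.linalg.norm(B-A);print('axis',A,B,xn)
x=ys.min();H0=[onz(W[2],(np.polyval(k,x),x-.5),z) for z in(0,40)];x=ys.max();H1=onz(W[2],(np.polyval(k,x),x+.5),15)
print('heel end',H0,'scroll end',H1,[np.linalg.norm((H1-g)[:2]) for g in H0])
E
```

```text
far cradle frame -39.8 -0.6
near cradle frame 40.2 0.9
edge -41.0 -15.9
edge -38.7 15.4
edge 37.3 -15.5
[59  1  6 21 85] [62.24705882 12.94117647]
88 352 354 | 96 350 354 | 81 101Traceback (most recent call last):
  File "<stdin>", line 23, in <module>
IndexError: too many indices for array: array is 1-dimensional, but 2 were indexed
```

```bash
python3 - <<'E'
from h import *
s=load('w3.png');c=cv2.GaussianBlur(s['pixels'],(3,3),0).astype(float)
R=(slice(80,290),slice(298,346))
g=(c[...,1]/c[...,0])[R]; g8=cv2.normalize(g,None,0,255,cv2.NORM_MINMAX).astype(np.uint8);th,b=cv2.threshold(g8,0,1,cv2.THRESH_OTSU)
n,l,st,ce=cv2.connectedComponentsWithStats(b);k=1+np.argmax(st[1:,4]);M=l==k;print(st[k],ce[k],th)
for r in range(0,210,6):
    x=np.where(M[r])[0]
    if len(x): print(r+80,x.min()+298,x.max()+298,end=' | ')
ys=np.where(M.sum(1)>5)[0]+80;print(ys.min(),ys.max())
mid=np.array([(np.where(M[r-80])[0].mean()+298,r) for r in range(130,225)])
k=np.polyfit(mid[:,1],mid[:,0],1)
A=onz(s,(np.polyval(k,135),135),10);B=onz(s,(np.polyval(k,225),225),10);xn=(B-A)/np.linalg.norm(B-A);print('axis',A,B,xn)
x=ys.min();H0=[onz(s,(np.polyval(k,x),x-.5),z) for z in(0,40)];x=ys.max();H1=onz(s,(np.polyval(k,x),x+.5),15)
print('heel end',H0,'scroll end',H1,[np.linalg.norm((H1-g)[:2]) for g in H0])
cv2.imwrite('pics/c4.png',np.hstack([cv2.resize(s['pixels'][80:290,290:354,::-1],(180,590),interpolation=cv2.INTER_CUBIC),cv2.resize(cv2.copyMakeBorder(M.astype(np.uint8)*255,0,0,8,8,cv2.BORDER_CONSTANT),(180,590))[...,None].repeat(3,2)]))
E
```

```text
[  13   33   20  158 2493] [ 22.88929001 107.00080225] 134.0
116 311 329 | 122 311 329 | 128 312 328 | 134 311 329 | 140 312 330 | 146 312 328 | 152 312 328 | 158 312 328 | 164 312 329 | 170 312 328 | 176 313 328 | 182 313 328 | 188 313 330 | 194 313 330 | 200 313 329 | 206 313 328 | 212 314 329 | 218 314 328 | 224 315 328 | 230 315 329 | 236 316 327 | 242 316 328 | 248 317 327 | 254 315 329 | 260 315 330 | 266 317 329 | 113 270
axis [444.70385574 315.96995094  10.        ] [344.48116929 290.87310385  10.        ] [-0.97004865 -0.2429107   0.        ]
heel end [array([467.75339785, 321.86750705,   0.        ]), array([468.1535306 , 321.42345935,  40.        ])] scroll end [290.59973088 277.32394015  15.        ] [np.float64(182.66787094158457), np.float64(182.94840636555)]
```

View pics/c4.png

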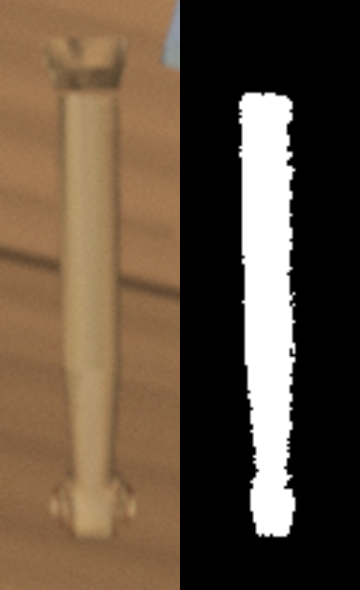

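The crop shows the heel's outer end at wrist row about 93, the heel/shaft step at about 113 and the scroll end at about 270. That puts the neck origin at about (414.5, 308.3), and the measured step-to-scroll length of 182.8 mm against a nominal 180 agrees. Grasping now.

```bash
cat >> h.py <<'E'
N0=np.array([414.5,308.3,0]);xn=np.array([-.97005,-.2429,0])
S0=np.array([592.8,-27.,90]);xc=np.array([-.99747,-.071,0]);xc/=np.linalg.norm(xc)
yh=np.cross([0,0,1],xc);zs=.8660254*np.array([0,0,1.])-.5*yh;ys=np.cross(zs,xc)
RS=np.c_[xc,ys,zs]
def seat(x,y,z): return S0+RS@np.array([x,y,z],float)
def st(*k):
    s=monitor.sense();print(round(s['t'],2),'pos',s['position'].round(1),'F',s['force'].round(1),'T',s['torque'].round(2),'w',round(s['width'],3),'g',round(s['gripper_force'],1),*k);return s
E
python3 - <<'E'
from h import *
g=N0+12*xn; qn=q(-xn,[0,0,-1])
robot.move_ptp(g+[0,0,80],qn); robot.move_straight(g+[0,0,12],rate=100); robot.wait(.2); st()
robot.move_straight(g+[0,0,2],rate=40); st()
robot.grab(90); robot.wait(.2); st()
robot.move_straight(g+[0,0,190],rate=150); st()
qs=q(-xc,-zs); T=seat(12,0,2+62)
print(robot.solve_ik(T,qs),robot.solve_ik(seat(12,0,0),qs),T)
E
```

```text
6.82 pos [403.1 305.5  12.6] F [-0.7  0.7  0.1] T [-0.02  0.01  0.05] w 0.997 g 0.0
7.22 pos [402.7 305.3   1.6] F [ 0.  -0.4  0.6] T [ 0.05 -0.04 -0.03] w 0.999 g 0.0
8.02 pos [402.9 305.4   2.5] F [-0.6 -1.   6.6] T [-0.04  0.23 -0.07] w 0.251 g 88.8
9.42 pos [402.6 305.2 189.3] F [-0.2 -0.6 -2.1] T [0.01 0.01 0.01] w 0.246 g 88.3
[ 0.11367342  0.57887535  1.77872396 -0.6730559   0.92955355  2.0649914 ] [ 0.05837232  0.65605917  1.82351711 -0.75874284  0.81347017  2.13343449] [578.55827028   4.06723571 145.4256256 ]
```

```bash
python3 - <<'E'
from h import *
qs=q(-xc,-zs)
robot.move_ptp(seat(12,0,120),qs); robot.move_straight(seat(12,0,2.5+50),rate=100); robot.wait(.2); st()
w=snap('wrist','w5.png'); s=snap('side','s5.png')
c=lambda i,x,y,w,h:cv2.resize(i[y:y+h,x:x+w],(400,400),interpolation=cv2.INTER_CUBIC)
cv2.imwrite('pics/c5.png',np.hstack([cv2.resize(w['pixels'],(400,400))[...,::-1],c(s['pixels'],230,180,140,140)[...,::-1]]))
E
```

```text
11.64 pos [579.1  -1.4 136. ] F [-0.1  0.  -0.8] T [ 0.35  0.06 -0.11] w 0.248 g 88.3
```

View pics/c5.png

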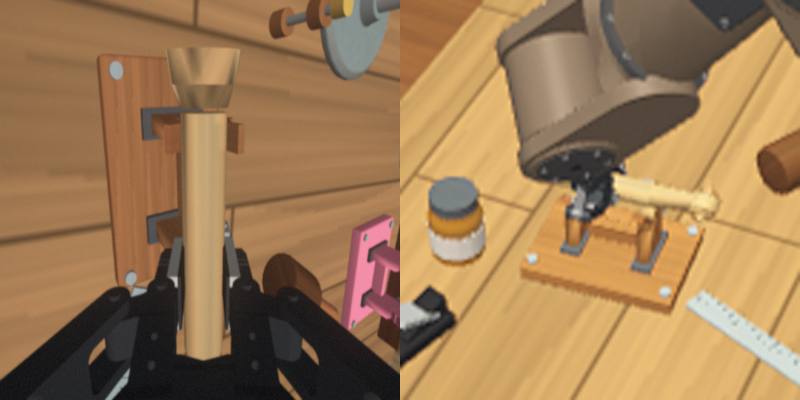

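The wrist picture shows the neck held straight, with the heel/shaft step at about (205,113) in the crop, i.e. full-frame (328,136). The side view shows it hanging above the forks with nothing touching. I'll check the along-neck offset by projecting the expected corners.

```bash
python3 - <<'E'
from h import *
w=load('w5.png'); 
for P in [(-54,0,21),(-54,0,40),(-74,0,40),(-74,15.5,0),(-54,12,10),(-54,-12,10)]: print(P,proj(w,seat(P[0],P[1],P[2]+50)).round(1))
o,_=ray(w,(0,0));print('cam in seat',RS.T@(o-S0))
p=w['pixels'][:,328].astype(int)
for r in list(range(48,66,2))+list(range(90,146,2)): print(r,p[r],end=' ')
E
```

```text
(-54, 0, 21) [[329.8 136.6]]
(-54, 0, 40) [[330.5 141.5]]
(-74, 0, 40) [[330.8  55.5]]
(-74, 15.5, 0) [[376.   70.7]]
(-54, 12, 10) [[366.7 134.4]]
(-54, -12, 10) [[292.2 134.5]]
cam in seat [-61.7405016   -1.27001575 194.60496173]
48 [151 111  76] 50 [154 112  77] 52 [154 113  77] 54 [160 119  80] 56 [169 129  89] 58 [182 141  97] 60 [182 143  98] 62 [182 145 101] 64 [180 142  97] 90 [198 154 106] 92 [198 155 108] 94 [199 157 109] 96 [201 156 109] 98 [200 158 109] 100 [187 147 101] 102 [144 115  79] 104 [134 107  74] 106 [134 106  74] 108 [136 108  76] 110 [137 108  76] 112 [133 106  73] 114 [135 104  72] 116 [131 102  70] 118 [130 104  72] 120 [131 104  72] 122 [133 105  72] 124 [131 104  71] 126 [131 104  71] 128 [135 105  73] 130 [149 108  72] 132 [154 105  68] 134 [119  89  64] 136 [151 126  90] 138 [191 159 117] 140 [196 163 119] 142 [196 164 120] 144 [197 165 120]
```

The prediction matches the picture to within about 1 px, so the neck sits as expected in the grasp. Lowering and pressing home.

```bash
python3 - <<'E'
from h import *
for h in (25,15,10,6,3,0,-1.5):
    robot.move_straight(seat(12,0,2.5+h),rate=80 if h>20 else 30)
    s=monitor.sense(); p=RS.T@(s['position']-S0); print(h,round(s['t'],2),p.round(1),'F seat',(RS.T@s['force']).round(1),'T',(RS.T@s['torque']).round(2),'w',round(s['width'],3))
w=snap('wrist','w6.png')
for P in [(-54,0,21),(-74,0,40)]: print(P,proj(w,seat(*P)).round(1))
E
```

```text
25 12.2 [12.4 -0.3 26.6] F seat [ 0.  -2.9 -0.9] T [-0.86 -0.09 -0.1 ] w 0.248
15 12.68 [10.4 -0.5 19.6] F seat [-1.  -8.  19.2] T [-1.46 -0.27 -0.14] w 0.246
10 13.0 [11.4 -0.3 12.9] F seat [-1.7 -6.   1.7] T [-1.19  0.29 -0.1 ] w 0.25
6 13.28 [11.8 -0.2  8.4] F seat [-2.3 -5.9 -2.4] T [-1.09  0.36 -0.13] w 0.254
3 13.53 [12.1 -0.2  5.8] F seat [ 2.8 -5.6  2.4] T [-1.38  0.26 -0.1 ] w 0.25
0 13.78 [12.2  0.2  2.7] F seat [ 2.8 -3.6  1.9] T [-0.85  0.2  -0.14] w 0.253
-1.5 14.03 [12.5  0.1  1.2] F seat [ 4.4 -2.4  4.2] T [-0.89 -0.23 -0.18] w 0.251
(-54, 0, 21) [[329.6 134.8]]
(-74, 0, 40) [[330.6  51.6]]
```

```bash
python3 - <<'E'
from h import *
def f(h):
    s=monitor.sense(); p=RS.T@(s['position']-S0); print(h,round(s['t'],2),p.round(1),'F seat',(RS.T@s['force']).round(1),'T',(RS.T@s['torque']).round(2),'w',round(s['width'],3))
    return (RS.T@s['force'])[2]
for h in (-2.5,-3.5,-4.5,-5.5):
    robot.move_straight(seat(12,0,2.5+h),rate=30); robot.wait(.1)
    if f(h)>18: break
robot.let_go(); robot.wait(.1); f('open')
robot.move_straight(seat(12,0,100),rate=200)
robot.move_ptp(seat(5,0,175),q(-xc,-zs)); robot.wait(.2)
w=snap('wrist','w7.png'); T=snap('top','t7.png'); s=snap('side','s7.png')
for P in [(-54,0,21),(-74,0,40),(-54,12,10),(-54,-12,10),(126,0,22),(54,12,10),(54,-12,10)]: print(P,proj(w,seat(*P)).round(1),proj(s,seat(*P)).round(1))
o=proj(w,seat(20,0,10))[0].astype(int);print(o)
x0,y0=max(o[0]-100,0),max(o[1]-110,0)
cv2.imwrite('pics/c7.png',np.hstack([cv2.resize(w['pixels'][y0:y0+220,x0:x0+200],(400,440),interpolation=cv2.INTER_CUBIC),cv2.resize(s['pixels'][220:308,260:340],(400,440),interpolation=cv2.INTER_CUBIC)])[...,::-1]);print(x0,y0); f('up')
E
```

```text
-2.5 14.43 [12.5  0.1  1.2] F seat [ 9.  -2.9 15.9] T [-0.96 -0.71 -0.24] w 0.249
-3.5 14.78 [12.4  0.1  1.1] F seat [12.2 -3.7 28. ] T [-1.1  -1.34 -0.19] w 0.253
open 15.53 [12.  -0.  -1.1] F seat [-0.4  0.2 -0.5] T [-0.29  0.02  0.03] w 1.0
(-54, 0, 21) [[327.5 129.4]] [[286.2 243.6]]
(-74, 0, 40) [[327.6  98.8]] [[278.6 240.1]]
(-54, 12, 10) [[343.9 128.6]] [[288.2 241.1]]
(-54, -12, 10) [[310.9 128.6]] [[285.8 248.4]]
(126, 0, 22) [[327.2 353.6]] [[343.7 257.4]]
(54, 12, 10) [[342.2 267. ]] [[322.1 249.2]]
(54, -12, 10) [[312.3 267.1]] [[319.8 256.7]]
[327 226]
227 116
up 16.93 [  5.2  -0.  174.1] F seat [ 0.  -0.5  1.3] T [-0.25  0.04 -0.05] w 1.002
```

View pics/c7.png

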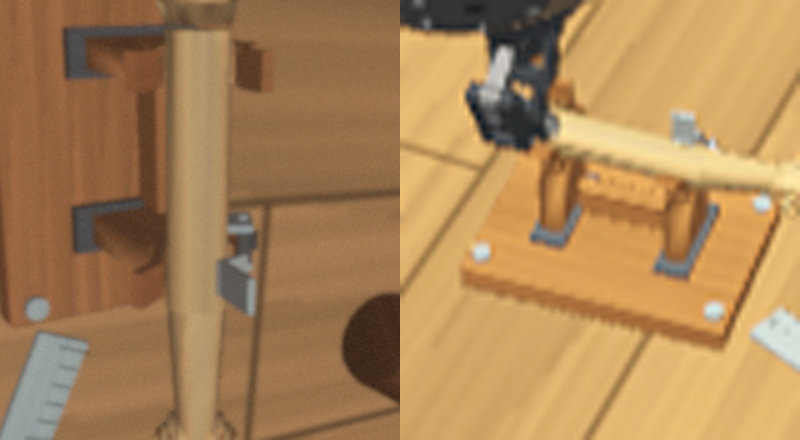

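The neck lies in both forks at the expected pixels: its shaft edges are at x≈310 and 342 in the full frame. The jaw tip, at crop (218–255, 260–312), overlaps the shaft's right edge, so the jaw has closed over it. I'll check the nose numerically, then locate the lamp.

```bash
python3 - <<'E'
from h import *
w=load('w7.png');w2=load('w2.png')
for P in [(40,6,20),(47,6,20),(33,6,20),(47,17,39),(33,17,39),(40,12,20)]: print(P,'crop7',((proj(w,seat(*P))[0]-[227,116])*2).round(),'crop c3',((proj(w2,seat(*P))[0]-[216,56])*2.94+[400,0]).round())
# jaw (steel) pixels leftmost near nose in w7
def steel(s,u0,v0,u1,v1):
    r=s['pixels'][v0:v1,u0:u1].astype(int); m=(r[...,2]-r[...,0]>-8)&(r[...,2]>90); v,u=np.where(m); return u.min()+u0,np.percentile(u,5)+u0,v.min()+v0,v.max()+v0
print(steel(w,325,240,360,280))
# lamp: elbow, lens, grip in top (t7) : lens ring white
T=load('t7.png');p=T['pixels'];h=cv2.cvtColor(p,cv2.COLOR_RGB2HSV)
m=((h[...,2]>200)&(h[...,1]<40)).astype(np.uint8)
c=cv2.HoughCircles(cv2.cvtColor(p,cv2.COLOR_RGB2GRAY)[180:260,390:470],cv2.HOUGH_GRADIENT,1,50,param1=100,param2=12,minRadius=15,maxRadius=28);print(c)
v,u=np.where(m[190:245,400:455]);print('white bbox',u.min()+400,u.max()+400,v.min()+190,v.max()+190)
b=((p.max(2)<45)).astype(np.uint8);n,l,st_,ce=cv2.connectedComponentsWithStats(b[225:265,415:460]);print([(st_[k],ce[k]+[415,225]) for k in range(1,n) if st_[k,4]>8])
cv2.imwrite('pics/c8.png',cv2.resize(p[130:260,335:465],(600,600),interpolation=cv2.INTER_CUBIC)[...,::-1])
E
```

```text
(40, 6, 20) crop7 [216. 278.] crop c3 [744. 429.]
(47, 6, 20) crop7 [216. 295.] crop c3 [745. 450.]
(33, 6, 20) crop7 [216. 261.] crop c3 [743. 407.]
(47, 17, 39) crop7 [247. 314.] crop c3 [783. 465.]
(33, 17, 39) crop7 [248. 278.] crop c3 [781. 420.]
(40, 12, 20) crop7 [232. 278.] crop c3 [763. 427.]
(np.int64(337), np.float64(341.0), np.int64(243), np.int64(272))
[[[36.5 40.5 20.5]]]
white bbox 400 432 200 237
[(array([ 0,  0, 32, 17, 63], dtype=int32), array([432.58730159, 236.14285714])), (array([ 15,  18,  13,  13, 101], dtype=int32), array([435.69306931, 249.42574257]))]
```

View pics/c8.png

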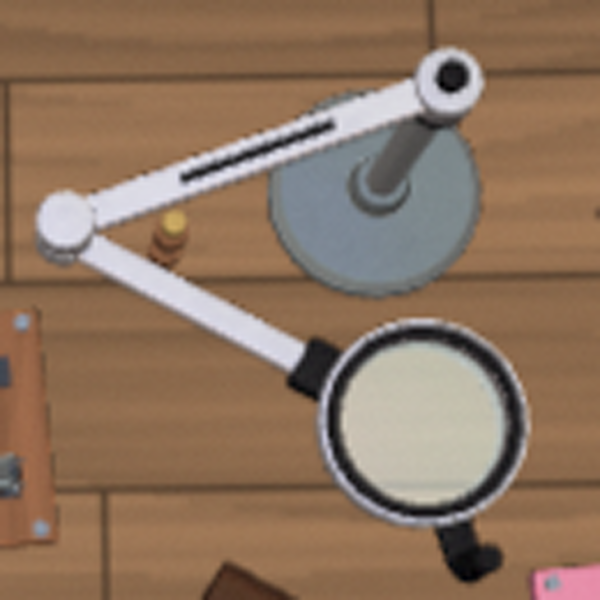

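Jaw left edge is at 218 against 216 expected if shut and 232 if spread, so it is shut. In the lamp crop, the elbow disc is at (65,220), the lens ring at (424,422), the grip's upright post at about (483,560), and the foot at (375,190). Now the lamp geometry.

```bash
python3 - <<'E'
from h import *
T=load('t7.png');pp=lambda u,v:(335+u/4.615,130+v/4.615)
F=onz(T,pp(375,192),12);L=onz(T,pp(424,422),238);print('foot',F.round(1),'lens',L.round(1))
for z in(226,240,255,270):print('elbow',z,onz(T,pp(65,220),z).round(1),'shoulder',onz(T,pp(451,78),z+15).round(1))
print('griptop',onz(T,pp(485,560),286).round(1),'foot width',np.linalg.norm(onz(T,pp(269,192),12)-onz(T,pp(481,192),12)))
print('scroll',seat(111,0,22))
# circle intersection
d=L[:2]-F[:2];D=np.linalg.norm(d);hh=np.sqrt(250**2-D*D/4);n=np.array([-d[1],d[0]])/D
for s in(1,-1):
    E=(L+F)[:2]/2+s*hh*n; e=(L[:2]-E)/250; a=np.arctan2(e[1],e[0])-np.pi/4; print('E',E.round(1),'grip',(L[:2]+92*np.array([np.cos(a),np.sin(a)])).round(1))
# side view cross-check: lens ring bbox in side
s=load('s7.png');h=cv2.cvtColor(s['pixels'],cv2.COLOR_RGB2HSV)
print('proj lens side',proj(s,[L[0],L[1],225]))
E
```

```text
foot [ 765.7 -331.5   12. ] lens [ 560.1 -313.1  238. ]
elbow 226 [692.9 -96.6 226. ] shoulder [ 776.  -337.7  241. ]
elbow 240 [689.3 -96.1 240. ] shoulder [ 771.4 -334.5  255. ]
elbow 255 [685.5 -95.5 255. ] shoulder [ 766.5 -331.   270. ]
elbow 270 [681.6 -94.9 270. ] shoulder [ 761.7 -327.6  285. ]
griptop [ 470.8 -335.2  286. ] foot width 154.23435826440817
scroll [481.29912759 -23.90881053 109.0525588 ]
E [ 642.6 -549.1] grip [ 600.1 -230.2]
E [683.2 -95.5] grip [ 471.4 -337.7]
proj lens side [[349.98027085 164.6895297 ]]
```

```bash
cat >> h.py <<'E'
SH=np.array([765.7,-331.5])
cs=lambda a:np.array([np.cos(a),np.sin(a)])
def inv(L):
    d=np.array(L)[:2]-SH;D=np.linalg.norm(d);b=np.arccos(D/500);a=np.arctan2(d[1],d[0])
    return np.array([a-b,a+b])   # absolute arm angles
def fwd(q_):
    L=SH+250*cs(q_[0])+250*cs(q_[1]);u=cs(q_[1]-np.pi/4);return L,L+92*u,u
E
cat > a.py <<'E'
from h import *
import sys
q0=inv([560.1,-313.1]);q0[1]=q0[1]%(2*np.pi);tgt=seat(111,0,22);q1=inv(tgt)
print('abs',q0,q1,'arm2',q0[1]-q0[0]-2.275,q1[1]-q1[0]-2.275)
Z=246
W=[]
for f in np.linspace(0,1,7):
    L,G,u=fwd(q0+(q1-q0)*f);W.append((np.array([*G,Z]),q([*u,0],[0,0,-1])));j=robot.solve_ik(*W[-1]);print(G.round(),None if j is None else j.round(2))
if len(sys.argv)>1:
    p=monitor.sense()['position'];robot.move_straight([p[0]-20,p[1],400],q([1,0,0],[0,0,-1]),rate=250)
    robot.move_ptp(W[0][0]+[0,0,130],W[0][1]);robot.wait(.1)
    w=snap('wrist','w9.png');st();print(proj(w,[*W[0][0][:2],286]),proj(w,[*W[0][0][:2],240]))
    cv2.imwrite('pics/c9.png',w['pixels'][...,::-1])
E
python3 a.py go
```

```text
abs [1.90711368 4.19755887] [1.73956905 2.89451326] arm2 0.015445183786623407 -1.120055788516489
[ 471. -338.] [-0.74  0.41  1.65 -0.    1.08 -2.58]
[ 431. -284.] [-0.71  0.32  1.8  -0.    1.02 -2.34]
[ 402. -222.] [-0.65  0.24  1.93 -0.    0.98 -2.05]
[ 388. -154.] [-0.54  0.17  2.01 -0.    0.95 -1.73]
[388. -83.] [-0.38  0.14  2.05 -0.    0.94 -1.35]
[404. -12.] [-0.19  0.15  2.04 -0.    0.95 -0.95]
[434.  55.] [-0.02  0.21  1.97 -0.    0.96 -0.56]
21.32 pos [ 471.5 -337.6  376. ] F [ 0.4 -0.6  0.2] T [0.03 0.03 0.05] w 1.003 g 0.0
[[324.50274204 236.20430688]] [[324.63050492 216.5784825 ]]
```

```bash
python3 - <<'E'
from h import *
s=load('w9.png');p=s['pixels'];d=(p.max(2)<60)
for r in range(190,262,4):
    u=np.where(d[r,270:380])[0]+270; print(r,(u.min(),u.max(),len(u)) if len(u) else '-',end=' | ')
print()
x=[proj(s,[471.4+dx,-337.6+dy,286])[0].round(1) for dx,dy in((0,0),(10,0),(0,10))];print(x)
E
```

```text
190 - | 194 - | 198 - | 202 - | 206 (np.int64(318), np.int64(335), 18) | 210 (np.int64(315), np.int64(338), 24) | 214 (np.int64(314), np.int64(340), 27) | 218 (np.int64(314), np.int64(340), 27) | 222 (np.int64(314), np.int64(340), 27) | 226 (np.int64(314), np.int64(340), 27) | 230 (np.int64(314), np.int64(340), 27) | 234 (np.int64(314), np.int64(340), 24) | 238 (np.int64(314), np.int64(340), 24) | 242 (np.int64(314), np.int64(340), 23) | 246 (np.int64(314), np.int64(339), 25) | 250 (np.int64(314), np.int64(340), 24) | 254 - | 258 - | 
[array([324.7, 236.2]), array([320.3, 251.4]), array([340.8, 240.4])]
```

```bash
cat > b.py <<'E'
from h import *
q0=inv([560.1,-313.1]);q0[1]%=2*np.pi;q1=inv(seat(111,0,22));Z=246
def wp(f):
    L,G,u=fwd(q0+(q1-q0)*f);return np.array([*G,Z]),q([*u,0],[0,0,-1])
P,Q=wp(0);P=P+[-.3,1.5,0]
robot.move_straight(P+[0,0,20],Q,rate=150);robot.move_straight(P,rate=60);st()
robot.grab(40);st()
for f in np.linspace(0,1,7)[1:]:
    robot.move_straight(*wp(f),rate=90);s=st()
    if np.linalg.norm(s['force'])>35: print('high');break
robot.wait(.3);st()
T=snap('top','t10.png')
E
python3 b.py
```

```text
22.68 pos [ 471.1 -336.2  245.7] F [ 0.5 -0.1  0. ] T [0.02 0.02 0.05] w 1.0 g 0.0
23.31 pos [ 471.2 -336.2  246.2] F [-0.5 -0.3  2.9] T [ 0.01  0.09 -0.04] w 0.199 g 38.9
24.19 pos [ 430.8 -284.2  246.1] F [-3.5  0.5  4.1] T [0.04 0.45 0.05] w 0.2 g 39.5
25.1 pos [ 402.7 -221.9  246.1] F [-1.8  2.8  6.3] T [0.25 0.23 0.08] w 0.197 g 39.6
26.02 pos [ 388.2 -153.7  246. ] F [-1.7  2.4  5.8] T [0.33 0.08 0.06] w 0.199 g 39.6
26.97 pos [388.6 -82.7 246. ] F [-0.2  2.3  5.4] T [ 0.28 -0.04  0.07] w 0.198 g 39.6
27.92 pos [404.3 -12.1 246. ] F [1.1 2.4 5.2] T [0.36 0.02 0.13] w 0.2 g 39.5
28.88 pos [434.7  54.9 246. ] F [-0.6  2.6  5. ] T [ 0.35 -0.06  0.19] w 0.198 g 39.5
29.18 pos [434.6  54.8 246. ] F [0.1 2.7 5.7] T [ 0.39 -0.1   0.12] w 0.199 g 39.5
```

```bash
python3 - <<'E'
from h import *
robot.let_go();robot.wait(.1);st();p=monitor.sense()['position']
robot.move_straight([p[0],p[1],400],rate=200);robot.move_ptp([330,430,400],q([1,0,0],[0,0,-1]));robot.wait(.1);st()
T=snap('top','t11.png');S=snap('side','s11.png')
t=seat(111,0,22);print('expect ring px',proj(T,[t[0],t[1],238]),proj(S,[t[0],t[1],238]))
u=proj(T,[t[0],t[1],238])[0].astype(int)
g=cv2.cvtColor(T['pixels'],cv2.COLOR_RGB2GRAY);x0,y0=u-45
c=cv2.HoughCircles(g[y0:y0+90,x0:x0+90],cv2.HOUGH_GRADIENT,1,50,param1=100,param2=10,minRadius=14,maxRadius=28)
if c is not None:
    k=c[0,0]; px=(x0+k[0]+.0,y0+k[1]);print('ring',px,k[2],onz(T,px,238).round(1),'target',t.round(1))
cv2.imwrite('pics/c11.png',np.hstack([cv2.resize(T['pixels'][y0-20:y0+130,x0-30:x0+120],(400,400),interpolation=cv2.INTER_CUBIC),cv2.resize(S['pixels'][120:320,240:440],(400,400),interpolation=cv2.INTER_CUBIC)])[...,::-1]);print(x0,y0)
E
```

```text
30.0 pos [434.1  55.1 246. ] F [-0.3  0.2 -0. ] T [0.   0.03 0.01] w 1.002 g 0.0
33.5 pos [330.2 429.8 400. ] F [-0.1 -0.1 -0.3] T [-0.04  0.01 -0.02] w 1.002 g 0.0
expect ring px [[324.615947   250.54374222]] [[340.24603071 223.00367528]]
ring (np.float64(324.5), np.float64(248.5)) 21.8 [487.1 -23.6 238. ] target [481.3 -23.9 109.1]
279 205
```

View pics/c11.png

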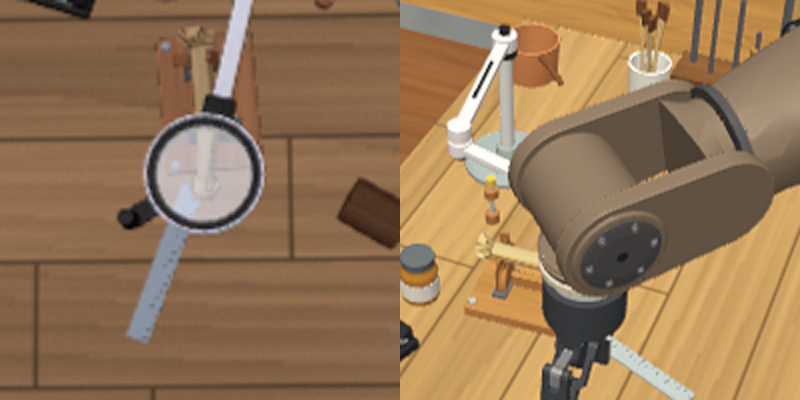

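The top view shows the ring centred near crop (204,172), i.e. full (325.5,249.6), against the expected (324.6,250.5), with the scroll visible through the lens. The elbow arm and neck are in place. I'll refine with an ellipse fit.

```bash
python3 - <<'E'
from h import *
T=load('t11.png');p=T['pixels'];t=seat(111,0,22)
f=cv2.resize(p[195:305,270:380],None,fx=4,fy=4,interpolation=cv2.INTER_CUBIC);g=f.max(2)
# dark inner ring + white ring: radial edge: for each angle find outermost bright->wood and dark ring centre
c=np.array([(325.3-270+.5)*4-.5,(249.6-195+.5)*4-.5])
for it in range(3):
    pts=[];pts2=[]
    for a in np.linspace(0,2*np.pi,120,endpoint=False):
        r=np.arange(60,105,.5);xy=c+np.c_[np.cos(a)*r,np.sin(a)*r]
        v=cv2.remap(f,xy[:,:1].astype(np.float32),xy[:,1:].astype(np.float32),cv2.INTER_LINEAR)[:,0].astype(int)
        k=np.argmin(v.sum(1)); 
        if v[k].max()<70: pts.append(xy[k])
        sat=v[:,0]-v[:,2]; w=(sat<25)&(v[:,2]>150)&(r>r[k])
        if w.any(): pts2.append(xy[w].mean(0))
    e=cv2.fitEllipse(np.float32(pts));e2=cv2.fitEllipse(np.float32(pts2));c=(np.array(e[0])+e2[0])/2
for E in(e,e2):
    px=(np.array(E[0])+.5)/4-.5+[270,195];print(len(pts),len(pts2),E[1],px,onz(T,px,238).round(1))
print('target',t.round(1),'scale check: foot',onz(T,proj(T,[481,-24,0])[0],0))
# screws in top view: calibration check of top vs wrist
r=p.astype(int);m=((r[...,2]-r[...,0]>0)&(r[...,2]>120)).astype(np.uint8);m[:190]=0;m[:,:300]=0;m[262:]=0;m[:,360:]=0
n,l,s_,ce=cv2.connectedComponentsWithStats(m)
for k in range(1,n):
    if 3<s_[k,4]<30: print(ce[k].round(1),onz(T,ce[k],21).round(1))
E
```

```text
120 98 (156.0865020751953, 169.75143432617188) [324.76247025 249.09981537] [485.4 -24.4 238. ]
120 98 (174.95361328125, 178.6047821044922) [324.92189407 249.73810196] [483.6 -24.8 238. ]
target [481.3 -23.9 109.1] scale check: foot [481. -24.   0.]
[310.6 201.8] [665.3  24.9  21. ]
[333.3 230. ] [569.3 -49.5  21. ]
[316. 230.] [570.2   7.6  21. ]
[320.  228.5] [575.1  -5.6  21. ]
[331.3 234.7] [553.9 -42.8  21. ]
[307.4 237. ] [547.3  36.2  21. ]
[346.2 246. ] [515.8 -91.2  21. ]
[304.3 243.5] [525.8  46.5  21. ]
[314.1 246.7] [514.9  14.3  21. ]
[303.  249.5] [506.   50.9  21. ]
[344.9 258.4] [475.1 -86.2  21. ]
[305.4 259.6] [472.7  43.2  21. ]
```

The lens is within about 3 mm of the point above the scroll, which is at the measurement limit. The neck is home, the jaw is shut and the robot is clear, so I'm handing in.

```bash
python3 -c "
from h import *
print(robot.close_job())"
```

```text
the job is handed in; nothing more can be done
None
```

The job is handed in at about 34 s of the 59 s allowed: by the camera checks the neck is home under the shut jaw, the lens stands within about 3 mm of centre above the scroll, and the arm is clear, though no final check was made on the bystander tools.

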